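Clear the pile off the book into the desk set

TASK

Small desk things have been left in a pile on the closed book. Take the pile apart and put each thing back in its own holder of the walnut desk set, the one whose lined well has its shape and size, right way up and lying flat on the bottom of the well. Leave the book where it lies, and do not shift or upset the ink bottle that stands among the holders.

Things in the scene. Friction and masses are not known exactly. Their poses are not given: they have to be found in the camera images.
- pencil_sharpener: Round brass pencil sharpener, an upright cylinder of 29 mm diameter and 25 mm height, the topmost thing of the pile at the start. Origin at the centre of its underside, z up.
- eraser: Worn white eraser half in a blue card sleeve, 22 mm (x) by 54 mm (y) by 12 mm high, under the sharpener in the pile. Origin at the centre of its underside, z up, y along its length.
- match_box: Closed matchbox, 37 mm (x) by 56 mm (y) by 15.5 mm high, under the eraser in the pile. Origin at the centre of its underside, z up, y along its length.
- stamp_tin: Flat closed ink-pad tin, 61 mm (x) by 90 mm (y) by 16.5 mm high (lid does not open), the lowest thing of the pile, lying on the book. Origin at the centre of its underside, z up, y along its length.
- book: Closed book lying flat under the pile, 175 mm (x) by 115 mm (y) by 24 mm high, loose, 0.6 kg. Origin at the centre of its underside, z up. It stays where it is.
- sharpener_holder: Turned walnut cup of the desk set for the pencil sharpener, fixed: 61 mm outer diameter, rim 11 mm above the desk, round well of 41 mm diameter, its lined floor 5 mm above the desk. Origin at the centre of its underside, z up.
- eraser_holder: Walnut block of the desk set for the eraser, fixed: 52 mm (x) by 84 mm (y), rim 11 mm above the desk, well 34 mm (x) by 66 mm (y) with its lined floor 5 mm above the desk; in the middle of each long side the rim has a 34 mm wide finger gap down to the floor. Origin at the centre of its underside, z up, y along its length.
- matchbox_holder: Walnut block of the desk set for the matchbox, fixed: 66 mm (x) by 86 mm (y), rim 11 mm above the desk, well 48 mm (x) by 68 mm (y) with its lined floor 5 mm above the desk; in the middle of each long side the rim has a 34 mm wide finger gap down to the floor. Origin at the centre of its underside, z up, y along its length.
- tin_holder: Largest walnut block of the desk set, for the ink-pad tin, fixed: 91 mm (x) by 120 mm (y), rim 11 mm above the desk, well 73 mm (x) by 102 mm (y) with its lined floor 5 mm above the desk; in the middle of each long side the rim has a 34 mm wide finger gap down to the floor. Origin at the centre of its underside, z up, y along its length.
- ink_bottle: Squat dark ink bottle with a black cap, 52 mm across and 58 mm high, standing loose among the holders; it is not to be moved. Origin at the centre of its underside, z up.
Things that resemble listed ones, but are neither listed nor needed, are in the scene too. There is more than one size of the eraser; the job needs the larger.

How it is judged:
At the end, for the whole second after the job is handed in: Each thing rests in its own holder's well: centre within 10 mm of the holder's, underside within 3 mm of the well floor, right way up (tilt under 0.08 rad), long things along the holder to 0.35 rad. Book and ink bottle within 20 mm of where they were, bottle upright (horizontal distance between pencil_sharpener and sharpener_holder below 0.01 m and z of pencil_sharpener in the frame of sharpener_holder between 0.002 and 0.008 m and angle between each of pencil_sharpener, eraser, match_box, stamp_tin's own z axis and vertical below 0.08 rad and linear speed of each of pencil_sharpener, eraser, match_box, stamp_tin below 0.02 m/s and angular speed of each of pencil_sharpener, eraser, match_box, stamp_tin below 0.3 rad/s and horizontal distance between eraser and eraser_holder below 0.01 m and z of eraser in the frame of eraser_holder between 0.002 and 0.008 m and angle between the y axis of eraser and the y axis of eraser_holder, either way round below 0.35 rad and horizontal distance between match_box and matchbox_holder below 0.01 m and z of match_box in the frame of matchbox_holder between 0.002 and 0.008 m and angle between the y axis of match_box and the y axis of matchbox_holder, either way round below 0.35 rad and horizontal distance between stamp_tin and tin_holder below 0.01 m and z of stamp_tin in the frame of tin_holder between 0.002 and 0.008 m and angle between the y axis of stamp_tin and the y axis of tin_holder, either way round below 0.35 rad and distance of each of book, ink_bottle from where it was at the start of the episode below 0.02 m and angle between ink_bottle's own z axis and vertical below 0.1 rad); the robot touches nothing.
It fails at once if the ink bottle is upset or shifted by more than 20 mm (angle between ink_bottle's own z axis and vertical above 0.4 rad or distance of ink_bottle from where it was at the start of the episode above 0.02 m).
It fails at once if the book is shifted by more than 20 mm (distance of book from where it was at the start of the episode above 0.02 m).
It also fails if it takes over 112 s, if anything falls off the work surface, if the arm or the gripper's body presses on something with over 40 N, if the wrist force passes 120 N, or if a joint passes its speed limit or range.

ROBOT

A 6-joint arm with a two-finger parallel gripper is mounted at the origin on a cart in front of the work surface, level with it; the furniture and walls round the work are solid. World frame = base frame: x ahead of the robot, y to its left, z up, the work surface at z = 0. Lengths are in m, angles in rad, forces in N, time in s.
With the tool pointing down it reaches from about 0.3 to 0.875 m from the base axis. Payload 6.4 kg.
Tool frame: the origin (TCP) lies at the very end of the fingers, on their centre line; the grasp point (between the pads) lies 19 mm behind it; z points along the fingers, y is the line along which they close (so a half turn about z gives the same grasp; the last joint's range is limited). The gripper opens to 85 mm and grips with 20 to 120 N. Pads are 22 mm wide; open, the fingers measure 114 mm over their backs; the gripper's body (76 mm by 85 mm) begins 54 mm behind the grasp point. The pads swing forward as they close: fully open they stand 13 mm farther back than shut.
Start: joints at [1.075, 0.181, 1.607, -0, 1.354, -0.206], TCP at [0.164, 0.551, 0.231] pointing down, gripper open.
Joint ranges: [-2.99, 2.99], [-0.89, 2.07], [0.3, 2.58], [-1.14, 4.28], [0, 2.63], [-3.12, 3.12]. Speed limits (rad/s): [2.57, 2.57, 3.01, 3.14, 3.14, 3.14].

INTERFACE

Orientations are given as a unit quaternion [w, x, y, z].
In Python, from bench import ctrl gives the robot as it stands.
- The arm moves only by the tool jog_arm, never from a script. Its argument "series" is a list that holds one entry, the list of rows, each a list of 7 numbers: the shift along the tool's x, y, z in mm, then the turn, a rotation vector about the tool's x, y, z in rad, then the finger opening in mm, from 0 to 85.4. In form: [[[tx, ty, tz, rx, ry, rz, gripper], ...]]. A call has exactly 10 rows; each row shifts and turns the commanded pose from where the row before left it, along the tool's axes as they then stand; what a row does not reach is not made up. A row lasts 1/10 s, in which the tool goes at most 50 mm and 8.59 degrees, less where a joint would pass 70% of its speed; a pose out of reach is approached as far as the arm can. A call with a gripper value outside its range is refused whole. The fingers move at their own pace and stop on an object; the grip force is fixed at half the most. Time passes only in rows, so rows that do not move let the fingers close, or fill a call up. It gives the time, the measured TCP pose, the force, the opening and the grip force at its end, in the units of the state.
- ctrl.get_obs(): the state, without advancing time (a new reading comes with each control period).
- ctrl.camera(name): name is "side" or "top"; returns a dict with "frame" (480x640x3 uint8, blue, green, red), "z_map" (480x640 float32, m along the optical axis (not along the pixel's ray), 0 where there is no reading), "fx", "fy", "cx", "cy" (pixels), "xyz" and "rotation" of the camera in the world. Camera axes: x right, y down, z forward; pixel columns grow to the right and rows downward; lengths in m; the calibration is good to about 2 mm. A picture is of the moment at which its call begins.
- ctrl.hand_in(): hands the job in; it is judged then, once.
The state is a dict: "time_s": time; "q": joint angles; "dq": joint speeds; "joint_efforts": joint torques, N m; "eef_pos": TCP position; "eef_rot": TCP orientation; "wrist_force": force on the tool from outside, world axes, zero at the start; "torque": the same for the moment, N m; "opening": opening from 0.0 (shut) to 1.0 (fully open); "grasp_force": force on a finger pad.
Only numpy, scipy, OpenCV 4.12 (cv2) and the standard library are available. Lean on these libraries where they do the work, as an engineer would, in place of code of your own. Each camera call takes 0.05 s, during which the arm holds its last target. There are 200 camera calls.

## Working session

There is one attempt and no reset: what is moved stays moved. The work goes in short steps, Python scripts to look and compute and a tool call to move; the robot and the scene stay as the last step left them, time stands still between calls to the robot, and variables do not carry over. Pictures are saved under pics/ and viewed, at most 14 in all, crops included, and the job is handed in when it is done.

Besides the shell and the picture viewer there is one more tool, called after "Request:" as name(argument=value, ...), one argument or row to a line, values as JSON. jog_arm: Moves the arm, as the interface text tells. Its arguments: {"type":"object","properties":{"series":{"type":"array"}},"required":["series"]}

```bash
mkdir -p pics; ls; cat > h.py <<'E'
import numpy as np, cv2
from bench import ctrl
def cam(n):
    c=ctrl.camera(n); c['P']=pts(c); return c
def pts(c):
    v,u=np.mgrid[0:480,0:640]; z=c['z_map']
    p=np.stack([(u-c['cx'])/c['fx']*z,(v-c['cy'])/c['fy']*z,z],-1)
    R=np.array(c['rotation'])
    if R.shape!=(3,3):
        from scipy.spatial.transform import Rotation as Ro
        R=Ro.from_quat(np.r_[R[1:],R[0]]).as_matrix()
    return p@R.T+np.array(c['xyz'])
E
python3 - <<'E'
from h import *
for n in('top','side'):
    c=cam(n); cv2.imwrite(f'pics/{n}0.png',c['frame']); np.savez(f'{n}0.npz',P=c['P'],f=c['frame'])
    print(n,c['xyz'],c['rotation'],c['fx'],c['cx'],c['cy'])
print(ctrl.get_obs())
E
```

```text
pics
top [0.40421688 0.00550954 1.40293705] [ 0.0349173  -0.697905    0.71456458 -0.03326943] 567.4723549543329 311.5245700155178 237.51658058751494
side [ 0.36350905 -0.81316541  0.61065472] [-0.47994391  0.87127001 -0.08891785  0.05134236] 443.11095843303156 320.5714000399039 233.21178106351783
{'time_s': 0.1, 'q': array([ 1.07469845e+00,  1.81460832e-01,  1.60786294e+00,  4.16464276e-05,
        1.35381601e+00, -2.06289099e-01]), 'dq': array([ 7.94760206e-04, -1.14746233e-03, -8.85548678e-04,  1.28612002e-03,
       -8.88162717e-06,  5.47564221e-05]), 'joint_efforts': array([ 6.37410517e-05, -4.45880842e+01, -3.52234340e+01, -2.58217078e-04,
        4.23449426e-03,  6.44342350e-06]), 'eef_pos': array([0.16405047, 0.55060505, 0.23049936]), 'eef_rot': array([-2.85211377e-04,  1.44402229e-01,  9.89518771e-01, -7.19354503e-04]), 'wrist_force': array([ 0.07962323, -0.42296065,  1.00263826]), 'torque': array([-0.03459348, -0.02274025, -0.03372963]), 'grasp_force': 0.0, 'opening': 0.9964867129346395}
```

View pics/top0.png

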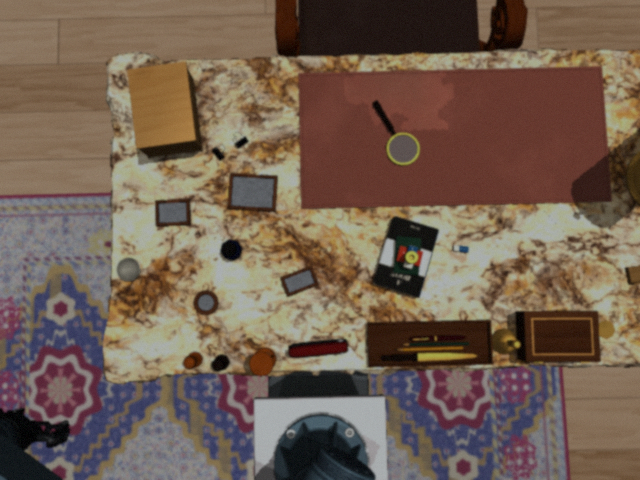

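View pics/side0.png

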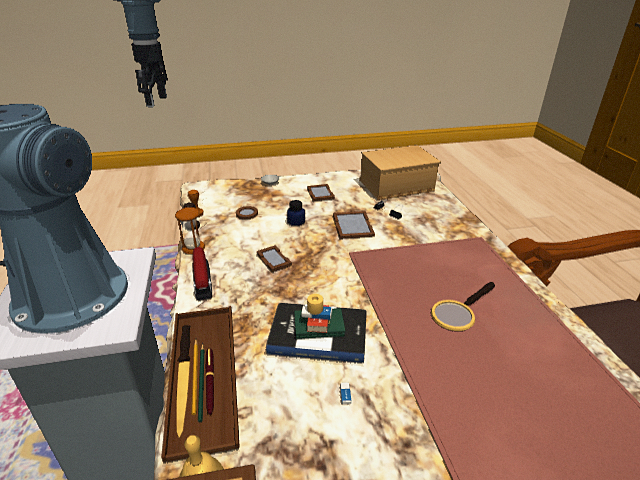

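Top view: the pile is on the book at (406,257). The holders are tin (253,192), matchbox (172,212), eraser (298,281) and sharpener (206,302), with the ink bottle at (231,250). There are two erasers: a small one lying alone at (460,249), and one in the pile under the brass sharpener at about (410,257). The task needs the larger one, in the pile. I'll confirm that in a crop and measure everything.

```bash
python3 - <<'E'
from h import *
t=np.load('top0.npz');f=t['f'];P=t['P']
a=cv2.resize(f[205:310,360:480],None,fx=5,fy=5,interpolation=cv2.INTER_CUBIC)
s=np.load('side0.npz')['f']
b=cv2.resize(s[285:410,255:375],None,fx=4.2,fy=4.2,interpolation=cv2.INTER_CUBIC)
b=b[:525]; a=a[:525]
h=min(len(a),len(b)); im=np.hstack([a[:h],b[:h]]); im=cv2.resize(im,(800,int(h*800/im.shape[1])));cv2.imwrite('pics/pile.png',im)
c=cv2.resize(f[160:325,140:330],None,fx=4.2,fy=3.6,interpolation=cv2.INTER_CUBIC)
c=cv2.resize(f[165:320,145:325],(720,620)); c=c[:600]; cv2.imwrite('pics/hold.png',c)
Z=P[...,2]
# pile heights
for n,lo,hi,r in (('book',.018,.030,0),('tin',.035,.046,0),('match',.052,.0605,0),('er',.064,.074,0),('sh',.085,.105,0)):
    m=np.zeros(Z.shape,bool); m[205:310,360:450]=1; m&=(Z>lo)&(Z<hi)
    q=P[m]; 
    if len(q)>4:
        rr=cv2.minAreaRect((q[:,:2]*1000).astype(np.float32)); print(n,len(q),rr,q[:,2].mean()*1000)
# floor and walls noise
m=np.zeros(Z.shape,bool)
print('z around holders'); 
for u,v in((253,192),(172,212),(298,281),(206,302),(231,250),(330,200),(460,249)): print(u,v,P[v,u].round(4))
E
```

```text
book 2373 ((487.4904479980469, -221.85252380371094), (117.60731506347656, 175.49307250976562), 71.34585571289062) 24.169770586394318
tin 493 ((488.2393798828125, -221.164794921875), (61.01691436767578, 89.14146423339844), 83.36925506591797) 40.37360553022812
match 164 ((480.6884765625, -223.19451904296875), (56.31106185913086, 47.34920883178711), 74.70926666259766) 56.10438951018647
er 91 ((483.7052917480469, -221.69424438476562), (25.72007179260254, 53.198944091796875), 71.37272644042969) 68.98614596251505
sh 128 ((480.5385437011719, -221.43865966796875), (28.815534591674805, 27.650148391723633), 89.44221496582031) 93.02348575776406
z around holders
253 192 [0.6567 0.1503 0.0071]
172 212 [0.6105 0.3511 0.0117]
298 281 [0.4329 0.0428 0.009 ]
206 302 [0.387  0.2689 0.0071]
231 250 [0.5093 0.1995 0.056 ]
330 200 [ 0.6336 -0.0413 -0.0028]
460 249 [ 0.5022 -0.358   0.0067]
```

View pics/pile.png

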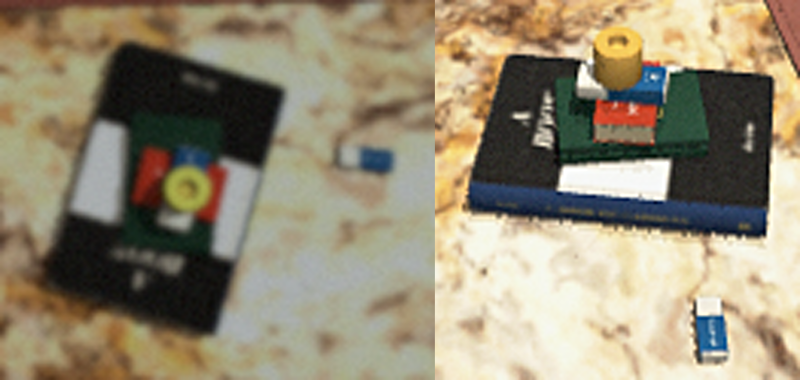

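View pics/hold.png

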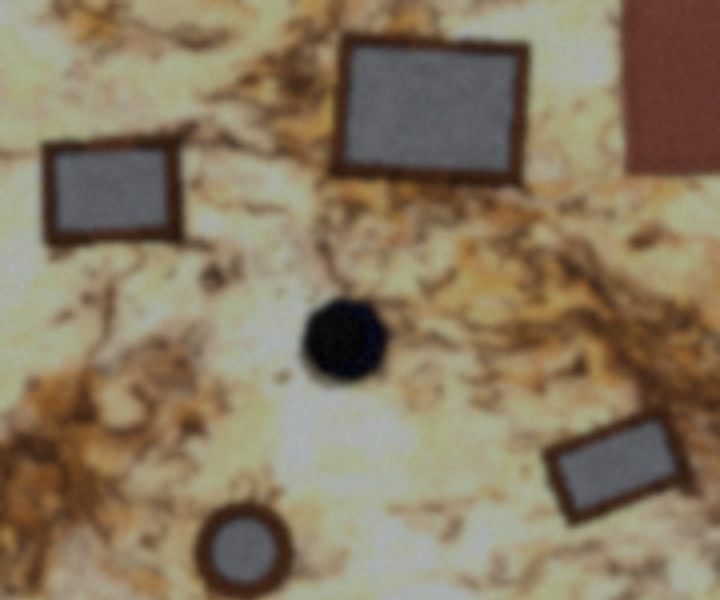

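The pile crop shows the pile's eraser (blue end near (188,157), white end near (175,222), measured 53 mm long) under the brass ring at (188,190). The loose one at (365,158) is only about 35 mm long, so it's the decoy. The holder crop shows the wells at tin (432,110), matchbox (113,190), eraser (617,465) and sharpener (244,550), with the bottle at (345,340).

```bash
cat >> h.py <<'E'
from scipy.spatial.transform import Rotation as Ro
def cal(c):
    R=np.array(c['rotation']); R=R if R.shape==(3,3) else Ro.from_quat(np.r_[R[1:],R[0]]).as_matrix()
    return R
def ray(c,uv,z):
    uv=np.atleast_2d(uv).astype(float)
    d=np.c_[(uv[:,0]-c['cx'])/c['fx'],(uv[:,1]-c['cy'])/c['fy'],np.ones(len(uv))]@cal(c).T
    o=np.array(c['xyz']); return (o+d*((z-o[2])/d[:,2])[:,None])[:,:2]*1000
def blob(c,mask,box,z):
    m=np.zeros((480,640),np.uint8); u0,v0,u1,v1=box; m[v0:v1,u0:u1]=mask[v0:v1,u0:u1]
    n,l,s,ce=cv2.connectedComponentsWithStats(m)
    k=1+np.argmax(s[1:,4]); v,u=np.nonzero(l==k); p=ray(c,np.c_[u,v],z)
    (cx,cy),(w,h),a=cv2.minAreaRect(p.astype(np.float32))
    if w>h: a+=90
    return p.mean(0).round(1),'rect',np.round([cx,cy,w,h,(a+90)%180],1)  # long-axis world angle deg
E
python3 - <<'E'
from h import *
c=cam('top'); f=c['frame']; hsv=cv2.cvtColor(f,cv2.COLOR_BGR2HSV)
H,S,V=[hsv[...,i].astype(int) for i in range(3)]
b,g,r=[f[...,i].astype(int) for i in range(3)]
gray=((b>=r-5)&(V>60)&(V<170)).astype(np.uint8)
for n,bx in(('tin',(222,165,285,218)),('match',(150,193,195,232)),('eras',(278,262,322,302)),('shar',(190,286,222,318))): print(n,blob(c,gray,bx,.005))
pb=(365,205,450,310)
print('green',blob(c,((g>r+5)&(g>b)&(V<120)).astype(np.uint8),pb,.0405))
print('red',blob(c,((r>g+60)&(r>b+60)&(S>130)&(H<8)).astype(np.uint8),pb,.056))
red=((r>g+60)&(r>b+50)&(g<90)).astype(np.uint8); m=np.zeros_like(red);m[205:310,365:450]=red[205:310,365:450]
v,u=np.nonzero(m);print('red all',cv2.minAreaRect(ray(c,np.c_[u,v],.056).astype(np.float32)),len(u))
print('blue',blob(c,((b>r+40)).astype(np.uint8),pb,.068))
print('yel',blob(c,((r>b+60)&(g>b+50)).astype(np.uint8),pb,.093))
print('bottle',blob(c,(V<60).astype(np.uint8),(215,235,248,265),.05))
cv2.imwrite('pics/pz.png',cv2.resize(f[232:284,378:442],None,fx=11,fy=11,interpolation=cv2.INTER_NEAREST)[:600])
s=cam('side'); cv2.imwrite('pics/sz.png',cv2.resize(s['frame'][288:345,280:360],None,fx=10,fy=10,interpolation=cv2.INTER_CUBIC))
E
```

```text
tin (array([658.1, 152.8]), 'rect', array([658.1, 152.8, 101. ,  72.1,  85. ]))
match (array([611.3, 352.6]), 'rect', array([611.6, 352.8,  65.7,  45.2,  88.6]))
eras (array([433.6,  40.7]), 'rect', array([433.7,  40.6,  32.7,  65.7, 108.9]))
shar (array([386.7, 271. ]), 'rect', array([387.1, 271.7,  34.4,  34.1,  88.7]))
green (array([ 521.4, -223.8]), 'rect', array([ 514.6, -224.8,   62.6,   43.6,   87.8]))
red (array([ 494.5, -204.9]), 'rect', array([ 492.6, -203.5,   14.8,   35.3,  151.4]))
red all ((486.0985412597656, -223.95860290527344), (54.49699020385742, 34.30103302001953), 73.83011627197266) 123
blue (array([ 503.2, -230.5]), 'rect', array([ 503.2, -231.2,   19.3,    8.2,   79.1]))
yel (array([ 379.1, -195.7]), 'rect', array([ 380.3, -193.6,   62.9,   17.4,   67.6]))
bottle (array([510.7, 200.2]), 'rect', array([511. , 200.3,  47.9,  45.6,  88.6]))
```

View pics/pz.png

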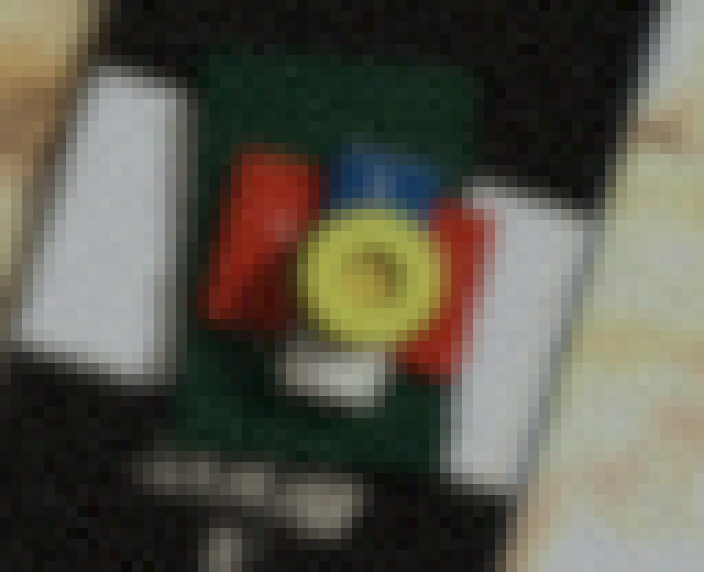

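The crop shows the sharpener centre at (370,275). Corners: eraser (340,145), (440,155), (383,405), (278,385); matchbox (240,150), (495,210), (455,380), (200,315); tin (205,50), (480,68), (435,470), (170,440). I'll turn these into world poses.

```bash
python3 - <<'E'
from h import *
c=cam('top')
def go(n,q,z,A=(378,232,11)):
    q=np.array(q,float); uv=np.array(A[:2])+(q+.5)/np.array(A[2:])-.5
    p=ray(c,uv,z)
    if len(p)==1: print(n,p.round(1)); return
    r=cv2.minAreaRect(p.astype(np.float32)); (w,h),a=r[1],r[2]
    e=[np.linalg.norm(p[i]-p[(i+1)%4]) for i in range(4)]
    d=(p[1]-p[0]+p[2]-p[3]) if e[0]>e[1] else (p[2]-p[1]+p[3]-p[0])
    print(n,p.mean(0).round(1),np.round(e,1),'long',round(np.degrees(np.arctan2(d[1],d[0]))%180,1))
go('sh',[(370,275)],.093)
go('er',[(340,145),(440,155),(383,408),(278,383)],.0685)
go('mb',[(240,150),(495,210),(455,380),(200,318)],.0565)
go('tin',[(205,50),(480,68),(435,470),(170,440)],.0405)
H=(145,165,4,4) # hold.png scale 4 x, 4 y
go('tinH',[(345,40),(528,45),(521,184),(334,173)],.011,H)
go('mbH',[(45,146),(180,137),(182,237),(45,243)],.011,H)
go('erH',[(545,452),(662,415),(690,487),(574,523)],.011,H)
go('shH',[(244,551)],.011,H)
f=c['frame'];print(c['rotation'])
E
```

```text
sh [[ 481.4 -222.1]]
er [ 483.4 -224.3] [21.5 55.8 23.  52.9] long 164.2
mb [ 485.9 -223.6] [56.4 37.9 56.3 37.5] long 75.1
tin [ 488.8 -221. ] [60.3 88.7 58.  85.9] long 172.0
tinH [655.5 150.8] [114.1  87.4 116.1  83.9] long 86.1
mbH [609.9 349.1] [83.9 62.6 84.7 60.6] long 91.8
erH [430.6  40.2] [75.1 47.2 74.1 46.8] long 106.0
shH [[386.2 269.1]]
[ 0.0349173  -0.697905    0.71456458 -0.03326943]
```

```bash
cat > d.py <<'E'
import sys; from h import *
# target x y z(mm) phi(deg, closing direction) -> shift in present tool axes, turn
x,y,z,ph=map(float,sys.argv[1:5]); o=ctrl.get_obs(); q=o['eef_rot']
R=Ro.from_quat(np.r_[q[1:],q[0]]).as_matrix(); p=o['eef_pos']*1000
now=np.degrees(np.arctan2(R[1,1],R[0,1])); tilt=R.T@np.cross(R[:,2],[0,0,-1])
t=(ph-now+90)%180-90
print('t',o['time_s'],'pos',p.round(1),'phi',now.round(2),'shift',(R.T@(np.array([x,y,z])-p)).round(1),'rz',(-np.radians(t)).round(3),'tilt fix',tilt.round(4),'F',o['wrist_force'].round(1),'op',round(o['opening']*85.4,1),'q6',o['q'][5].round(2))
E
python3 d.py 481.4 -222 77.5 73.4
```

```text
t 0.25 pos [164.2 550.8 230.9] phi 73.4 shift [-524.9 -649.8  153.8] rz -0.0 tilt fix [-0.0008 -0.0002  0.    ] F [ 0.4 -0.  -0.1] op 85.2 q6 -0.21
```

Request:
jog_arm(
  series=[
    [[-26,-32,0,0,0,0,50],[-26,-32,0,0,0,0,50],[-26,-32,0,0,0,0,50],[-26,-32,0,0,0,0,50],[-26,-32,0,0,0,0,50],[-26,-32,0,0,0,0,50],[-26,-32,0,0,0,0,50],[-26,-32,0,0,0,0,50],[-26,-32,0,0,0,0,50],[-26,-32,0,0,0,0,50]],
  ],
)

```text
time_s: 1.25
eef_pos: [0.3223, 0.1686, 0.2315]
eef_rot: [0.0, 0.144, 0.99, 0.0]
wrist_force: [0.9, -0.1, 0.4]
opening: 0.589
grasp_force: 0.0
```

```bash
python3 d.py 481.4 -222 77.5 73.4
```

```text
t 1.25 pos [322.3 168.6 231.5] phi 73.41 shift [-263.8 -329.   154.1] rz 0.0 tilt fix [ 0.0005  0.0009 -0.    ] F [ 0.9 -0.1  0.4] op 50.3 q6 -1.13
```

Request:
jog_arm(
  series=[
    [[-26.5,-33,0,0,0,0,50],[-26.5,-33,0,0,0,0,50],[-26.5,-33,0,0,0,0,50],[-26.5,-33,0,0,0,0,50],[-26.5,-33,0,0,0,0,50],[-26.5,-33,0,0,0,0,50],[-26.5,-33,10,0,0,0,50],[-26.5,-33,20,0,0,0,50],[-26.5,-33,20,0,0,0,50],[-26.5,-33,20,0,0,0,50]],
  ],
)

```text
time_s: 2.25
eef_pos: [0.4821, -0.2237, 0.1605]
eef_rot: [0.0, 0.145, 0.989, -0.0]
wrist_force: [0.5, 0.1, 0.6]
opening: 0.585
grasp_force: 0.0
```

```bash
python3 d.py 481.4 -222 77.5 73.4
```

```text
t 2.25 pos [ 482.1 -223.7  160.5] phi 73.37 shift [ 1.2  1.5 83. ] rz -0.0 tilt fix [-0.      0.0004  0.    ] F [0.5 0.1 0.6] op 49.9 q6 -1.94
```

Request:
jog_arm(
  series=[
    [[1,1.5,20,0,0,0,50],[0,0,20,0,0,0,50],[0,0,20,0,0,0,50],[0,0,15,0,0,0,50],[0,0,8,0,0,0,50],[0,0,0,0,0,0,50],[0,0,0,0,0,0,15],[0,0,0,0,0,0,15],[0,0,0,0,0,0,15],[0,0,0,0,0,0,15]],
  ],
)

```text
time_s: 3.25
eef_pos: [0.482, -0.2208, 0.0795]
eef_rot: [0.001, 0.144, 0.99, -0.001]
wrist_force: [0.9, 0.2, 6.4]
opening: 0.315
grasp_force: 59.2
```

```bash
python3 d.py 386.6 270.3 120 73.4
```

```text
t 3.25 pos [ 482.  -220.8   79.5] phi 73.4 shift [231.6 443.3 -41.4] rz -0.0 tilt fix [-0.0009  0.0023  0.    ] F [0.9 0.2 6.4] op 26.9 q6 -1.93
```

Request:
jog_arm(
  series=[
    [[0,0,-5,0,0,0,15],[0,0,-15,0,0,0,15],[0,0,-25,0,0,0,15],[0,0,-25,0,0,0,15],[15,29,-10,0,0,0,15],[20,38,0,0,0,0,15],[20,38,0,0,0,0,15],[20,38,0,0,0,0,15],[20,38,0,0,0,0,15],[20,38,0,0,0,0,15]],
  ],
)

```text
time_s: 4.25
eef_pos: [0.4326, 0.0242, 0.1584]
eef_rot: [-0.0, 0.145, 0.989, 0.0]
wrist_force: [-0.1, 0.0, -1.1]
opening: 0.308
grasp_force: 59.1
```

```bash
python3 d.py 386.6 270.3 120 73.4;  python3 - <<'E'
from h import *
a=[cam(n)['frame'] for n in('top','side')]
cv2.imwrite('pics/a1.png',np.hstack([cv2.resize(a[0][150:320,200:480],(400,243)),cv2.resize(a[1][100:400,200:420],(400,545))[:243]]) if 0 else np.hstack([a[0][130:330,150:450],a[1][180:380,200:500]]))
E
```

```text
t 4.25 pos [432.6  24.2 158.4] phi 73.37 shift [114.5 222.7  38.4] rz -0.001 tilt fix [ 0.0001 -0.     -0.    ] F [-0.1  0.  -1.1] op 26.3 q6 -1.5
```

View pics/a1.png

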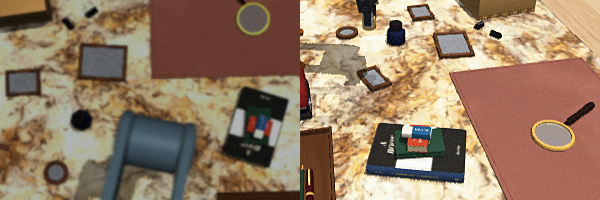

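The picture shows the sharpener lifted off, with the eraser, matchbox and tin undisturbed on the book. I'll carry it on to the cup.

Request:
jog_arm(
  series=[
    [[19,37,0,0,0,0,15],[19,37,0,0,0,0,15],[19,37,0,0,0,0,15],[19,37,0,0,0,0,15],[19,37,0,0,0,0,15],[19,37,10,0,0,0,15],[0,0,30,0,0,0,15],[0,0,30,0,0,0,15],[0,0,30,0,0,0,15],[0,0,20,0,0,0,15]],
  ],
)

```text
time_s: 5.35
eef_pos: [0.3868, 0.2671, 0.0363]
eef_rot: [-0.001, 0.144, 0.99, -0.001]
wrist_force: [-1.0, 1.4, -0.2]
opening: 0.307
grasp_force: 59.4
```

```bash
python3 d.py 386.6 270.3 17 73.4;  python3 - <<'E'
from h import *
c=cam('side'); d=c['frame'][170:260,200:320];cv2.imwrite('pics/a2.png',cv2.resize(d,None,fx=5,fy=5,interpolation=cv2.INTER_CUBIC))
E
```

```text
t 5.35 pos [386.8 267.1  36.3] phi 73.41 shift [ 1.1  3.  19.3] rz 0.0 tilt fix [-0.0017 -0.0019 -0.    ] F [-1.   1.4 -0.2] op 26.2 q6 -0.93
```

View pics/a2.png

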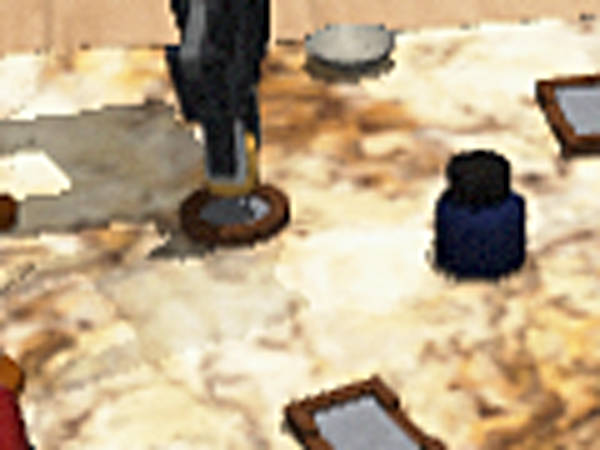

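The sharpener is hanging upright over the cup at (235,210). Now I'll lower and release it.

Request:
jog_arm(
  series=[
    [[1,3,6,0,0,0,15],[0,0,6,0,0,0,15],[0,0,4,0,0,0,15],[0,0,3,0,0,0,15],[0,0,1,0,0,0,15],[0,0,0,0,0,0,15],[0,0,0,0,0,0,33],[0,0,0,0,0,0,40],[0,0,0,0,0,0,42],[0,0,0,0,0,0,42]],
  ],
)

```text
time_s: 6.4
eef_pos: [0.3877, 0.2711, 0.0184]
eef_rot: [0.0, 0.144, 0.99, 0.0]
wrist_force: [0.3, -0.3, -0.1]
opening: 0.49
grasp_force: 0.0
```

```bash
python3 d.py 483.4 -223.5 69 74.2
```

```text
t 6.4 pos [387.7 271.1  18.4] phi 73.4 shift [-233.  -446.6  -50.6] rz -0.014 tilt fix [ 0.0002  0.0002 -0.    ] F [ 0.3 -0.3 -0.1] op 41.8 q6 -0.92
```

Request:
jog_arm(
  series=[
    [[0,0,-15,0,0,0,42],[0,0,-25,0,0,0,42],[0,0,-35,0,0,0,45],[0,0,-35,0,0,0,45],[-20,-38,-20,0,0,0,45],[-20,-38,0,0,0,0,45],[-20,-38,0,0,0,0,45],[-20,-38,0,0,0,0,45],[-20,-38,0,0,0,0,45],[-20,-38,0,0,0,0,45]],
  ],
)

```text
time_s: 7.4
eef_pos: [0.4375, 0.0166, 0.1486]
eef_rot: [0.0, 0.144, 0.99, 0.0]
wrist_force: [1.3, 0.5, 0.8]
opening: 0.526
grasp_force: 0.0
```

```bash
python3 d.py 483.4 -223.5 69 74.2; python3 - <<'E'
from h import *
c=cam('side'); d=c['frame'];P=c['P']
cv2.imwrite('pics/a3.png',np.hstack([cv2.resize(d[190:240,210:270],(420,350),interpolation=cv2.INTER_CUBIC),cv2.resize(d[300:350,280:345],(380,350),interpolation=cv2.INTER_CUBIC)]))
b,g,r=[d[...,i].astype(int) for i in range(3)]
m=np.zeros((480,640),bool);m[190:240,210:270]=1
m&=np.hypot(P[...,0]-.3866,P[...,1]-.2703)<.022; m&=P[...,2]>.015
q=P[m]*1000; print(len(q),q.min(0),q.max(0),q.mean(0)); top=q[q[:,2]>27]; print(top.mean(0),len(top))
E
```

```text
t 7.4 pos [437.5  16.6 148.6] phi 73.4 shift [-112.5 -217.    79.6] rz -0.014 tilt fix [ 0.0001  0.0008 -0.    ] F [1.3 0.5 0.8] op 44.9 q6 -1.52
88 [369.91331525 252.20649167  15.16821631] [397.5917741  284.56111671  31.63051119] [383.96928988 263.82031361  25.63369264]
[384.27982356 267.3319165   29.2943857 ] 45
```

View pics/a3.png

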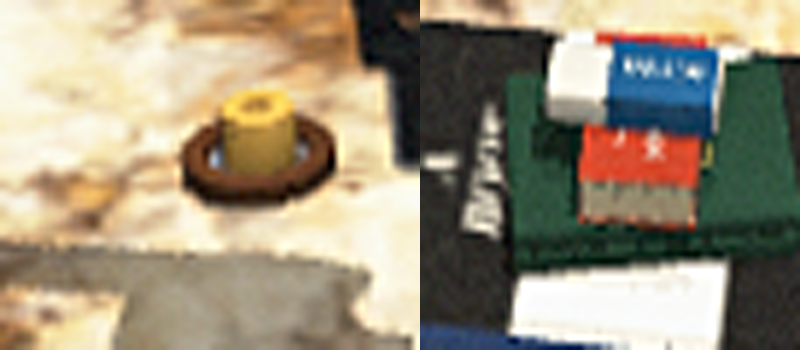

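The sharpener stands upright in the cup with clearance all round, and the eraser lies clear across the matchbox. Next is the eraser.

Request:
jog_arm(
  series=[
    [[-18.8,-36.2,0,0,0,-0.014,45],[-18.8,-36.2,0,0,0,0,45],[-18.8,-36.2,0,0,0,0,45],[-18.8,-36.2,0,0,0,0,45],[-18.8,-36.2,0,0,0,0,45],[-18.8,-36.2,10,0,0,0,45],[0,0,20,0,0,0,45],[0,0,20,0,0,0,45],[0,0,10,0,0,0,45],[0,0,0,0,0,0,45]],
  ],
)

```text
time_s: 8.45
eef_pos: [0.4852, -0.2205, 0.0867]
eef_rot: [-0.002, 0.137, 0.991, 0.001]
wrist_force: [-0.3, -0.4, 1.0]
opening: 0.528
grasp_force: 0.0
```

```bash
python3 d.py 483.4 -223.5 59 74.2; python3 - <<'E'
from h import *
c=cam('side'); d=c['frame']
cv2.imwrite('pics/a4.png',cv2.resize(d[260:360,260:360],(600,600),interpolation=cv2.INTER_CUBIC))
E
```

```text
t 8.45 pos [ 485.2 -220.5   86.7] phi 74.21 shift [ 0.8 -3.4 27.7] rz 0.0 tilt fix [ 0.0013 -0.0033  0.    ] F [-0.3 -0.4  1. ] op 45.1 q6 -1.94
```

View pics/a4.png

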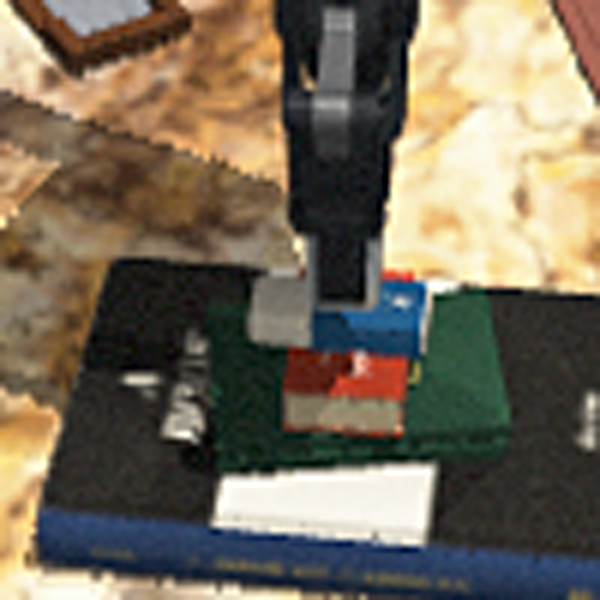

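The finger is centred along the eraser at (345,290), straddling it. I'll go down and grip.

Request:
jog_arm(
  series=[
    [[0.8,-3.4,8,0,0,0,45],[0,0,8,0,0,0,45],[0,0,7,0,0,0,45],[0,0,4,0,0,0,45],[0,0,0,0,0,0,45],[0,0,0,0,0,0,30],[0,0,0,0,0,0,10],[0,0,0,0,0,0,10],[0,0,0,0,0,0,10],[0,0,0,0,0,0,10]],
  ],
)

```text
time_s: 9.5
eef_pos: [0.485, -0.2249, 0.0618]
eef_rot: [0.001, 0.137, 0.991, -0.0]
wrist_force: [-0.6, 0.4, 3.4]
opening: 0.221
grasp_force: 59.1
```

```bash
python3 d.py 432.5 40.5 90 17.5
```

```text
t 9.5 pos [ 485.  -224.9   61.8] phi 74.2 shift [122.8 241.1 -28.4] rz 0.99 tilt fix [-0.0004  0.0011  0.    ] F [-0.6  0.4  3.4] op 18.9 q6 -1.95
```

Request:
jog_arm(
  series=[
    [[0,0,-5,0,0,0,10],[0,0,-15,0,0,0,10],[0,0,-25,0,0,0,10],[0,0,-25,0,0,0,10],[20.5,40,0,0,0,0,10],[20.5,40,0,0,0,0,10],[20.5,40,0,0,0,0,10],[20.5,40,0,0,0,0,10],[20.5,40,0,0,0,0,10],[20.5,40,0,0,0,0,10]],
  ],
)

```text
time_s: 10.5
eef_pos: [0.4308, 0.0414, 0.1315]
eef_rot: [0.0, 0.138, 0.99, 0.0]
wrist_force: [0.5, 0.6, 0.0]
opening: 0.22
grasp_force: 58.7
```

Request:
jog_arm(
  series=[
    [[0,0,0,0,0,0.141,10],[0,0,0,0,0,0.141,10],[0,0,0,0,0,0.141,10],[0,0,10,0,0,0.141,10],[0,0,15,0,0,0.141,10],[0,0,15,0,0,0.141,10],[0,0,15,0,0,0.144,10],[0,0,15,0,0,0,10],[0,0,10,0,0,0,10],[0,0,0,0,0,0,10]],
  ],
)

```text
time_s: 11.5
eef_pos: [0.4303, 0.04, 0.0501]
eef_rot: [-0.001, 0.591, 0.806, -0.001]
wrist_force: [-1.0, -0.5, -0.1]
opening: 0.221
grasp_force: 58.8
```

```bash
python3 d.py 432.5 40.5 11 17.5; python3 - <<'E'
from h import *
c=cam('side'); d=c['frame']
cv2.imwrite('pics/a5.png',np.hstack([cv2.resize(d[190:280,230:320],(400,400),interpolation=cv2.INTER_CUBIC),cv2.resize(d[290:350,280:345],(380,400),interpolation=cv2.INTER_CUBIC)]))
E
```

```text
t 11.5 pos [430.3  40.   50.1] phi 17.5 shift [-0.3  2.3 39.1] rz -0.0 tilt fix [-0.0027 -0.0014  0.    ] F [-1.  -0.5 -0.1] op 18.9 q6 -0.49
```

View pics/a5.png

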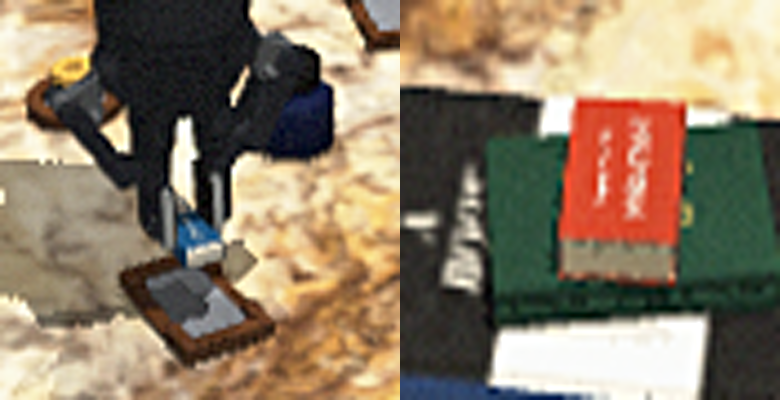

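The eraser is held level and aligned above its holder, and the matchbox stayed put on the tin. Lower and release.

Request:
jog_arm(
  series=[
    [[0,2.3,10,0,0,0,10],[0,0,12,0,0,0,10],[0,0,8,0,0,0,10],[0,0,6,0,0,0,10],[0,0,2.5,0,0,0,10],[0,0,0,0,0,0,10],[0,0,0,0,0,0,25],[0,0,0,0,0,0,30],[0,0,0,0,0,0,32],[0,0,0,0,0,0,32]],
  ],
)

```text
time_s: 12.55
eef_pos: [0.434, 0.0405, 0.013]
eef_rot: [0.0, 0.591, 0.806, 0.0]
wrist_force: [0.4, -0.3, -0.4]
opening: 0.381
grasp_force: 0.0
```

```bash
python3 d.py 485.9 -223.4 100 -14.9
```

```text
t 12.55 pos [434.   40.5  13. ] phi 17.48 shift [-267.3  -29.7  -86.9] rz 0.565 tilt fix [0.0005 0.0003 0.    ] F [ 0.4 -0.3 -0.4] op 32.5 q6 -0.49
```

Request:
jog_arm(
  series=[
    [[0,0,-15,0,0,0,32],[0,0,-25,0,0,0,32],[0,0,-35,0,0,0,60],[0,0,-40,0,0,0,60],[-44.5,-5,0,0,0,0,60],[-44.5,-5,0,0,0,0,60],[-44.5,-5,0,0,0,0,60],[-44.5,-5,0,0,0,0,60],[-44.5,-5,0,0,0,0,60],[-44.5,-5,0,0,0,0,60]],
  ],
)

```text
time_s: 13.55
eef_pos: [0.4854, -0.2251, 0.1279]
eef_rot: [0.0, 0.592, 0.806, 0.0]
wrist_force: [0.7, 0.5, 0.7]
opening: 0.701
grasp_force: 0.0
```

```bash
python3 d.py 485.9 -223.4 45 -14.9; python3 - <<'E'
from h import *
c=cam('side'); d=c['frame']; t=cam('top')['frame']
cv2.imwrite('pics/a6.png',np.hstack([cv2.resize(d[230:290,240:310],(400,343),interpolation=cv2.INTER_CUBIC),cv2.resize(t[260:305,275:325],(381,343),interpolation=cv2.INTER_CUBIC)]))
E
```

```text
t 13.55 pos [ 485.4 -225.1  127.9] phi 17.46 shift [ 1.4  1.  82.9] rz 0.565 tilt fix [ 0.0003  0.0002 -0.    ] F [0.7 0.5 0.7] op 59.9 q6 -0.96
```

View pics/a6.png

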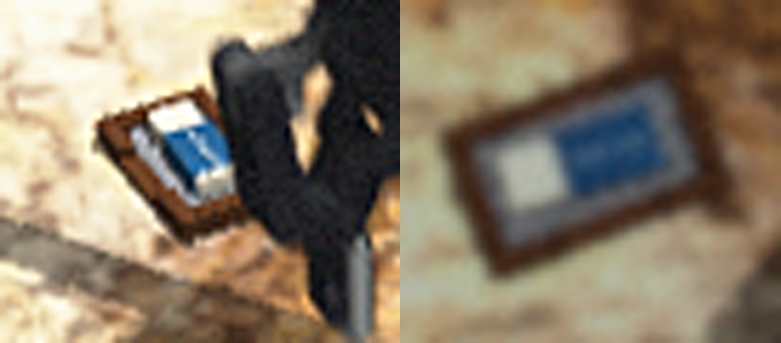

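The eraser lies flat in its well, wholly within the rim. Now the matchbox.

Request:
jog_arm(
  series=[
    [[1.4,1,0,0,0,0.141,60],[0,0,0,0,0,0.141,60],[0,0,5,0,0,0.141,60],[0,0,10,0,0,0.142,60],[0,0,15,0,0,0,60],[0,0,15,0,0,0,60],[0,0,10,0,0,0,60],[0,0,5,0,0,0,60],[0,0,0,0,0,0,60],[0,0,0,0,0,0,60]],
  ],
)

```text
time_s: 14.65
eef_pos: [0.4862, -0.2216, 0.0683]
eef_rot: [0.0, 0.793, 0.61, 0.0]
wrist_force: [-0.4, 0.1, -0.1]
opening: 0.7
grasp_force: 0.0
```

```bash
python3 d.py 485.9 -223.4 43 -14.9
```

```text
t 14.65 pos [ 486.2 -221.6   68.3] phi -14.89 shift [-1.8  0.2 25.3] rz 0.0 tilt fix [ 0.0006  0.0002 -0.    ] F [-0.4  0.1 -0.1] op 59.8 q6 -0.39
```

Request:
jog_arm(
  series=[
    [[-1.8,0,8,0,0,0,60],[0,0,8,0,0,0,60],[0,0,6,0,0,0,60],[0,0,3.5,0,0,0,60],[0,0,0,0,0,0,60],[0,0,0,0,0,0,45],[0,0,0,0,0,0,20],[0,0,0,0,0,0,20],[0,0,0,0,0,0,20],[0,0,0,0,0,0,20]],
  ],
)

```text
time_s: 15.65
eef_pos: [0.4859, -0.2236, 0.0428]
eef_rot: [0.001, 0.793, 0.609, 0.0]
wrist_force: [-0.2, 0.3, 3.4]
opening: 0.415
grasp_force: 60.3
```

```bash
python3 d.py 611 351.5 100 0.5
```

```text
t 15.65 pos [ 485.9 -223.6   42.8] phi -14.9 shift [587.9 -26.9 -57.5] rz -0.269 tilt fix [0.0011 0.0004 0.    ] F [-0.2  0.3  3.4] op 35.5 q6 -0.39
```

Request:
jog_arm(
  series=[
    [[0,0,-5,0,0,0,20],[0,0,-15,0,0,0,20],[0,0,-30,0,0,0,20],[0,0,-40,0,0,0,20],[45,-2,0,0,0,0,20],[45,-2,0,0,0,0,20],[45,-2,0,0,0,0,20],[45,-2,0,0,0,0,20],[45,-2,0,0,0,0,20],[45,-2,0,0,0,0,20]],
  ],
)

```text
time_s: 16.65
eef_pos: [0.5435, 0.0425, 0.1336]
eef_rot: [0.0, 0.793, 0.609, 0.0]
wrist_force: [0.4, -1.3, 0.4]
opening: 0.421
grasp_force: 60.0
```

```bash
python3 d.py 611 351.5 100 0.5
```

```text
t 16.65 pos [543.5  42.5 133.6] phi -14.9 shift [315.9 -14.2  33.6] rz -0.269 tilt fix [ 0.0011 -0.0001 -0.    ] F [ 0.4 -1.3  0.4] op 35.9 q6 0.12
```

Request:
jog_arm(
  series=[
    [[45,-2,0,0,0,0,20],[45,-2,0,0,0,0,20],[45,-2,0,0,0,0,20],[45,-2,0,0,0,0,20],[45,-2,0,0,0,0,20],[45,-2,0,0,0,0,20],[45,-2,0,0,0,0,20],[0,0,15,0,0,-0.135,20],[0,0,25,0,0,-0.134,20],[0,0,20,0,0,0,20]],
  ],
)

```text
time_s: 17.65
eef_pos: [0.6103, 0.3494, 0.0722]
eef_rot: [0.0, 0.702, 0.712, -0.0]
wrist_force: [-0.1, -1.0, 0.2]
opening: 0.415
grasp_force: 60.0
```

Request:
jog_arm(
  series=[
    [[0,0,15,0,0,0,20],[0,0,10,0,0,0,20],[0,0,0,0,0,0,20],[0,0,0,0,0,0,20],[0,0,0,0,0,0,20],[0,0,0,0,0,0,20],[0,0,0,0,0,0,20],[0,0,0,0,0,0,20],[0,0,0,0,0,0,20],[0,0,0,0,0,0,20]],
  ],
)

```text
time_s: 18.65
eef_pos: [0.6106, 0.3488, 0.0473]
eef_rot: [-0.0, 0.704, 0.71, -0.0]
wrist_force: [-0.3, 0.2, -0.0]
opening: 0.418
grasp_force: 60.0
```

```bash
python3 d.py 611 351.5 7.5 0.5; python3 - <<'E'
from h import *
c=cam('side'); d=c['frame']
cv2.imwrite('pics/a7.png',cv2.resize(d[150:220,280:370],(640,498),interpolation=cv2.INTER_CUBIC))
E
```

```text
t 18.65 pos [610.6 348.8  47.3] phi 0.52 shift [ 2.7  0.4 39.8] rz 0.0 tilt fix [-0.0001  0.      0.    ] F [-0.3  0.2 -0. ] op 35.7 q6 0.34
```

View pics/a7.png

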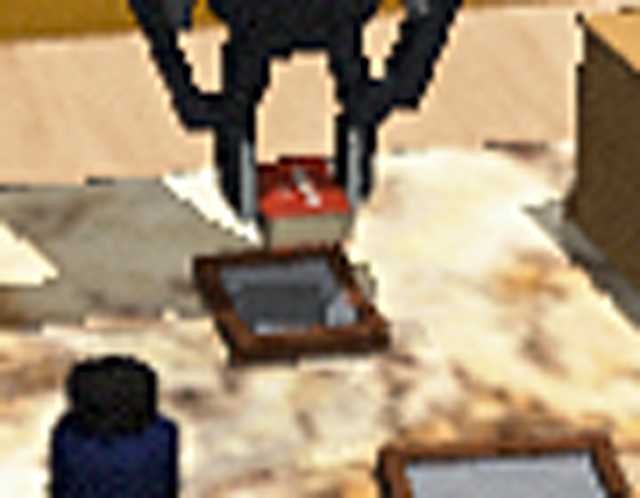

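The matchbox is held level and square above its holder at (290,300). Lower and release.

Request:
jog_arm(
  series=[
    [[2.5,0.4,10,0,0,0,20],[0,0,12,0,0,0,20],[0,0,8,0,0,0,20],[0,0,6,0,0,0,20],[0,0,3,0,0,0,20],[0,0,0,0,0,0,20],[0,0,0,0,0,0,40],[0,0,0,0,0,0,45],[0,0,0,0,0,0,46],[0,0,0,0,0,0,46]],
  ],
)

```text
time_s: 19.7
eef_pos: [0.6112, 0.3513, 0.0084]
eef_rot: [0.0, 0.704, 0.71, 0.0]
wrist_force: [-0.6, 0.3, -0.0]
opening: 0.536
grasp_force: 0.0
```

```bash
python3 d.py 488.8 -221 130 82
```

```text
t 19.7 pos [611.2 351.3   8.4] phi 0.51 shift [-571.1 -127.5 -121.7] rz -1.422 tilt fix [ 0.0002 -0.0001 -0.    ] F [-0.6  0.3 -0. ] op 45.8 q6 0.34
```

Request:
jog_arm(
  series=[
    [[0,0,-15,0,0,0,46],[0,0,-25,0,0,0,46],[0,0,-40,0,0,0,85],[0,0,-45,0,0,0,85],[-44,-9.8,0,0,0,0,85],[-44,-9.8,0,0,0,0,85],[-44,-9.8,0,0,0,0,85],[-44,-9.8,0,0,0,0,85],[-44,-9.8,0,0,0,0,85],[-44,-9.8,0,0,0,0,85]],
  ],
)

```text
time_s: 20.7
eef_pos: [0.5545, 0.0851, 0.1348]
eef_rot: [0.001, 0.704, 0.71, 0.001]
wrist_force: [-0.1, 0.2, 0.4]
opening: 0.991
grasp_force: 0.0
```

```bash
python3 - <<'E'
from h import *
c=cam('top'); f=c['frame']
b,g,r=[f[...,i].astype(int) for i in range(3)]
print('green',blob(c,((g>r+8)&(g>b)).astype(np.uint8),(365,205,450,310),.0405))
P=c['P'];Z=P[...,2]; m=np.zeros(Z.shape,bool); m[205:310,360:450]=1; m&=(Z>.033)&(Z<.048); q=P[m][:,:2]*1000
print(cv2.minAreaRect(q.astype(np.float32)),q.mean(0),len(q))
cv2.imwrite('pics/a8.png',np.hstack([cv2.resize(f[225:290,375:440],(400,400),interpolation=cv2.INTER_CUBIC),cv2.resize(f[190:235,145:200],(400,400),interpolation=cv2.INTER_CUBIC)]))
E
python3 d.py 488.8 -221 130 82
```

```text
green (array([ 488.6, -221.7]), 'rect', array([ 489. , -222. ,   62. ,   90.3,  172.7]))
((488.1707458496094, -221.8378448486328), (62.27083969116211, 89.06631469726562), 83.49466705322266) [ 488.16951037 -221.24711808] 934
t 20.75 pos [553.5  79.3 134.4] phi 0.37 shift [-299.9  -66.6    5.5] rz -1.425 tilt fix [0.0001 0.0037 0.    ] F [ 1.5 -2.5 -0.6] op 85.3 q6 -0.07
```

View pics/a8.png

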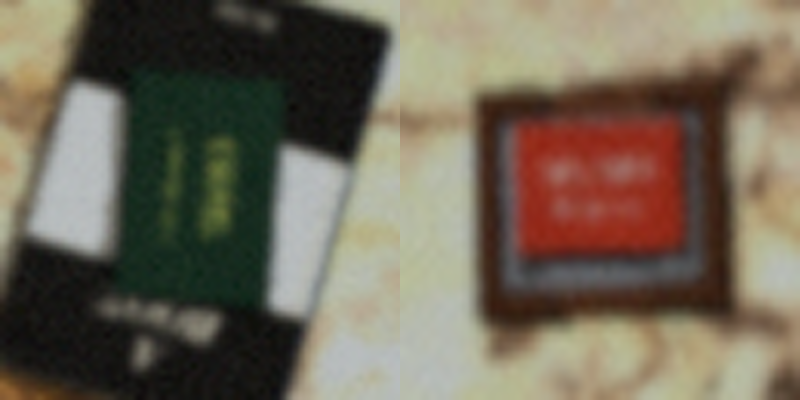

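The left crop shows the tin clear on the book, centre near (200,190). The right crop shows the matchbox inside its well, a few mm towards the far side but within the walls. On to the tin.

Request:
jog_arm(
  series=[
    [[-42.9,-9.5,0,0,0,0,85.4],[-42.9,-9.5,0,0,0,0,85.4],[-42.9,-9.5,0,0,0,0,85.4],[-42.9,-9.5,0,0,0,0,85.4],[-42.9,-9.5,0,0,0,0,85.4],[-42.9,-9.5,0,0,0,0,85.4],[-42.9,-9.5,0,0,0,0,85.4],[0,0,0,0,0,-0.144,85.4],[0,0,0,0,0,-0.144,85.4],[0,0,0,0,0,-0.144,85.4]],
  ],
)

```text
time_s: 21.75
eef_pos: [0.491, -0.215, 0.1345]
eef_rot: [0.001, 0.533, 0.846, -0.0]
wrist_force: [-0.8, 0.4, 0.9]
opening: 0.999
grasp_force: 0.0
```

Request:
jog_arm(
  series=[
    [[0,0,0,0,0,-0.144,85.4],[0,0,0,0,0,-0.144,85.4],[0,0,0,0,0,-0.144,85.4],[0,0,10,0,0,-0.144,85.4],[0,0,15,0,0,-0.144,85.4],[0,0,15,0,0,-0.144,85.4],[0,0,15,0,0,-0.144,85.4],[0,0,5,0,0,0,85.4],[0,0,0,0,0,0,85.4],[0,0,0,0,0,0,85.4]],
  ],
)

```text
time_s: 22.75
eef_pos: [0.4914, -0.2145, 0.0743]
eef_rot: [0.001, 0.062, 0.998, -0.0]
wrist_force: [0.2, 0.6, -0.5]
opening: 0.998
grasp_force: 0.0
```

```bash
python3 d.py 488.6 -221.8 21.5 82.9; python3 - <<'E'
from h import *
c=cam('top'); f=c['frame']
b,g,r=[f[...,i].astype(int) for i in range(3)]; S=cv2.cvtColor(f,cv2.COLOR_BGR2HSV)[...,1]
print('mb',blob(c,((r>g+60)&(r>b+60)).astype(np.uint8),(150,193,195,232),.0205))
print('er blue',blob(c,((b>r+30)).astype(np.uint8),(275,260,325,305),.017))
P=c['P']
for n,x,y in(('mb',.611,.3515),('er',.4325,.0405)):
    m=(np.hypot(P[...,0]-x,P[...,1]-y)<.03)&(P[...,2]>.0145); q=P[m]*1000; print(n,len(q),q.mean(0).round(1),cv2.minAreaRect(q[:,:2].astype(np.float32)))
E
```

```text
t 22.75 pos [ 491.4 -214.5   74.3] phi 82.86 shift [ 1.9 -7.5 52.8] rz -0.001 tilt fix [-0.0007  0.0012  0.    ] F [ 0.2  0.6 -0.5] op 85.2 q6 -2.08
mb (array([612.9, 349.1]), 'rect', array([612.3, 348.9,  54.2,  34.9,  89.9]))
er blue (array([437.1,  32.4]), 'rect', array([437.1,  32.3,  22.3,  31.6, 107.3]))
mb 310 [612.3 350.6  20.2] ((612.4257202148438, 349.42425537109375), (36.78492736816406, 55.46208572387695), 1.8834214210510254)
er 159 [434.3  41.4  17.9] ((434.1275329589844, 41.51570129394531), (29.95486068725586, 52.65135192871094), 6.801455020904541)
```

Request:
jog_arm(
  series=[
    [[1.9,-7.5,10,0,0,0,85.4],[0,0,14,0,0,0,85.4],[0,0,12,0,0,0,85.4],[0,0,8,0,0,0,85.4],[0,0,5,0,0,0,85.4],[0,0,3,0,0,0,85.4],[0,0,0,0,0,0,85.4],[0,0,0,0,0,0,85.4],[0,0,0,0,0,0,85.4],[0,0,0,0,0,0,85.4]],
  ],
)

```text
time_s: 23.8
eef_pos: [0.4884, -0.2216, 0.0217]
eef_rot: [0.0, 0.061, 0.998, -0.0]
wrist_force: [-0.3, -0.4, 0.0]
opening: 0.997
grasp_force: 0.0
```

```bash
python3 d.py 488.6 -221.8 21.5 82.9
```

```text
t 23.8 pos [ 488.4 -221.6   21.7] phi 83.03 shift [-0.3 -0.2  0.2] rz 0.002 tilt fix [-0.0005  0.0008  0.    ] F [-0.3 -0.4  0. ] op 85.2 q6 -2.1
```

Request:
jog_arm(
  series=[
    [[0,0,0,0,0,0,70],[0,0,0,0,0,0,60],[0,0,0,0,0,0,45],[0,0,0,0,0,0,45],[0,0,0,0,0,0,45],[0,0,-2,0,0,0,45],[0,0,-5,0,0,0,45],[0,0,-8,0,0,0,45],[0,0,-10,0,0,0,45],[0,0,0,0,0,0,45]],
  ],
)

```text
time_s: 24.8
eef_pos: [0.4892, -0.2222, 0.0482]
eef_rot: [0.001, 0.061, 0.998, -0.001]
wrist_force: [-0.1, -0.2, -0.8]
opening: 0.694
grasp_force: 64.8
```

```bash
python3 d.py 656.5 151.8 130 -4.3
```

```text
t 24.8 pos [ 489.2 -222.2   48.2] phi 83.02 shift [-120.8  391.4  -82.1] rz 1.524 tilt fix [-0.0017  0.0029 -0.    ] F [-0.1 -0.2 -0.8] op 59.3 q6 -2.1
```

Request:
jog_arm(
  series=[
    [[0,0,-25,0,0,0,45],[0,0,-30,0,0,0,45],[0,0,-25,0,0,0,45],[-12,39,0,0,0,0,45],[-12,39,0,0,0,0,45],[-12,39,0,0,0,0,45],[-12,39,0,0,0,0,45],[-12,39,0,0,0,0,45],[-12,39,0,0,0,0,45],[-12,39,0,0,0,0,45]],
  ],
)

```text
time_s: 25.8
eef_pos: [0.605, 0.041, 0.1264]
eef_rot: [0.0, 0.061, 0.998, -0.0]
wrist_force: [0.8, -1.3, -1.2]
opening: 0.695
grasp_force: 65.2
```

Request:
jog_arm(
  series=[
    [[-12,39,0,0,0,0,45],[-12,39,0,0,0,0,45],[-12,39,0,0,0,0,45],[0,0,0,0,0,0.138,45],[0,0,0,0,0,0.138,45],[0,0,0,0,0,0.138,45],[0,0,0,0,0,0.138,45],[0,0,0,0,0,0.138,45],[0,0,0,0,0,0.138,45],[0,0,0,0,0,0.138,45]],
  ],
)

```text
time_s: 26.8
eef_pos: [0.6544, 0.1512, 0.1261]
eef_rot: [-0.0, 0.52, 0.854, -0.0]
wrist_force: [-0.1, 0.4, -1.1]
opening: 0.695
grasp_force: 65.3
```

Request:
jog_arm(
  series=[
    [[0,0,0,0,0,0.14,45],[0,0,0,0,0,0.14,45],[0,0,10,0,0,0.14,45],[0,0,15,0,0,0.138,45],[0,0,20,0,0,0,45],[0,0,20,0,0,0,45],[0,0,10,0,0,0,45],[0,0,5,0,0,0,45],[0,0,0,0,0,0,45],[0,0,0,0,0,0,45]],
  ],
)

```text
time_s: 27.8
eef_pos: [0.6553, 0.1512, 0.0473]
eef_rot: [0.0, 0.733, 0.68, 0.001]
wrist_force: [0.2, -0.7, -0.6]
opening: 0.697
grasp_force: 65.3
```

```bash
python3 d.py 656.5 151.8 3.5 -4.3; python3 - <<'E'
from h import *
c=cam('side'); d=c['frame']
cv2.imwrite('pics/a9.png',cv2.resize(d[170:260,295:415],(640,480),interpolation=cv2.INTER_CUBIC))
E
```

```text
t 27.8 pos [655.3 151.2  47.3] phi -4.3 shift [ 0.7  1.1 43.8] rz 0.0 tilt fix [ 0.0015 -0.0002 -0.    ] F [ 0.2 -0.7 -0.6] op 59.5 q6 0.13
```

View pics/a9.png

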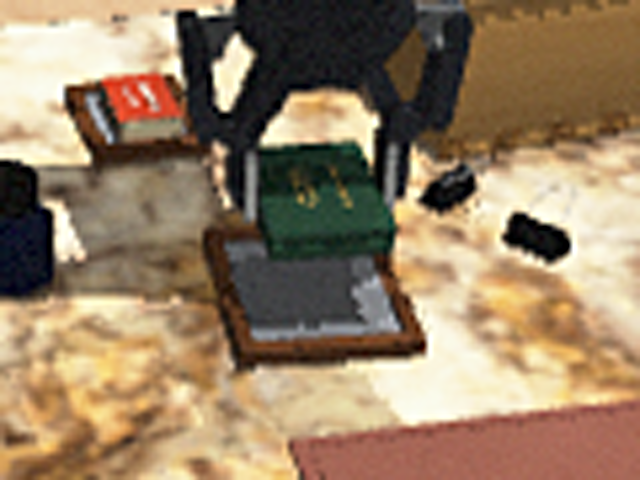

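The tin is held level and square over its holder at (315,300). Lower and release.

Request:
jog_arm(
  series=[
    [[0.7,0.6,12,0,0,0,45],[0,0,12,0,0,0,45],[0,0,8,0,0,0,45],[0,0,6,0,0,0,45],[0,0,3,0,0,0,45],[0,0,1.5,0,0,0,45],[0,0,0,0,0,0,45],[0,0,0,0,0,0,45],[0,0,0,0,0,0,45],[0,0,0,0,0,0,45]],
  ],
)

```text
time_s: 28.85
eef_pos: [0.6554, 0.1519, 0.0042]
eef_rot: [0.0, 0.733, 0.68, 0.0]
wrist_force: [0.7, 0.4, -0.7]
opening: 0.693
grasp_force: 65.3
```

```bash
python3 d.py 656 152 3.5 -4.3
```

```text
t 28.85 pos [655.4 151.9   4.2] phi -4.3 shift [0.2 0.5 0.7] rz 0.0 tilt fix [ 0.0007 -0.0001  0.    ] F [ 0.7  0.4 -0.7] op 59.2 q6 0.13
```

Request:
jog_arm(
  series=[
    [[0,0.4,1,0,0,0,45],[0,0,1,0,0,0,45],[0,0,0,0,0,0,45],[0,0,0,0,0,0,64],[0,0,0,0,0,0,70],[0,0,0,0,0,0,73],[0,0,0,0,0,0,73],[0,0,-10,0,0,0,73],[0,0,-20,0,0,0,73],[0,0,-25,0,0,0,73]],
  ],
)

```text
time_s: 29.85
eef_pos: [0.6547, 0.1517, 0.0567]
eef_rot: [-0.001, 0.733, 0.68, -0.001]
wrist_force: [-0.1, 0.5, 0.5]
opening: 0.854
grasp_force: 0.0
```

Request:
jog_arm(
  series=[
    [[0,0,-40,0,0,0,73],[0,0,-45,0,0,0,73],[-45,0,-10,0,0,0,73],[-45,0,0,0,0,0,73],[-45,0,0,0,0,0,73],[-45,0,0,0,0,0,73],[-45,0,0,0,0,0,73],[-45,0,0,0,0,0,73],[0,0,0,0,0,0,73],[0,0,0,0,0,0,73]],
  ],
)

```text
time_s: 30.85
eef_pos: [0.6353, -0.1187, 0.1524]
eef_rot: [0.0, 0.734, 0.679, 0.0]
wrist_force: [-0.6, 0.7, 0.3]
opening: 0.856
grasp_force: 0.0
```

```bash
python3 - <<'E'
from h import *
print(ctrl.get_obs()['time_s'],ctrl.get_obs()['eef_pos'])
c=cam('top'); f=c['frame']
cv2.imwrite('pics/b1.png',cv2.resize(f[165:320,145:325],(696,600),interpolation=cv2.INTER_CUBIC))
P=c['P']
for n,x,y,r,z in(('mb',.611,.3515,.03,.0155),('er',.4325,.0405,.03,.0145),('tin',.656,.152,.055,.0165),('sh',.3866,.2703,.02,.022)):
    m=(np.hypot(P[...,0]-x,P[...,1]-y)<r)&(P[...,2]>z); q=P[m]*1000
    A=np.c_[q[:,:2]-q[:,:2].mean(0),np.ones(len(q))]; s=np.linalg.lstsq(A,q[:,2],rcond=None)[0]
    print(n,len(q),q.mean(0).round(1),'slope',s[:2].round(3),cv2.minAreaRect(q[:,:2].astype(np.float32)))
b,g,r=[f[...,i].astype(int) for i in range(3)]
V=f.max(-1); print('bottle',blob(c,(V<60).astype(np.uint8),(215,235,248,265),.05))
Z=P[...,2]; m=np.zeros(Z.shape,bool); m[205:310,360:450]=1; m&=(Z>.018)&(Z<.03); print('book',cv2.minAreaRect((P[m][:,:2]*1000).astype(np.float32)))
E
```

```text
30.85 [ 0.63530823 -0.11871531  0.15242348]
mb 303 [612.3 350.4  20.7] slope [-0.001 -0.003] ((612.9052734375, 349.55938720703125), (35.93030548095703, 55.4810791015625), 1.950700044631958)
er 276 [424.3  28.9 462.1] slope [ -9.055 -13.478] ((424.43505859375, 36.85714340209961), (42.41217803955078, 56.90694808959961), 16.9426212310791)
tin 856 [657.  150.6  21.7] slope [-0.006  0.001] ((652.930908203125, 151.17184448242188), (89.79254913330078, 72.06409454345703), 83.97122192382812)
sh 114 [388.1 269.   28.9] slope [-0.015 -0.078] ((388.59246826171875, 269.3728332519531), (29.036190032958984, 26.406930923461914), 88.42715454101562)
bottle (array([510.5, 200.2]), 'rect', array([511. , 200.3,  47.9,  45.6,  88.6]))
book ((485.3316955566406, -228.36148071289062), (103.78579711914062, 175.46463012695312), 71.51832580566406)
```

View pics/b1.png

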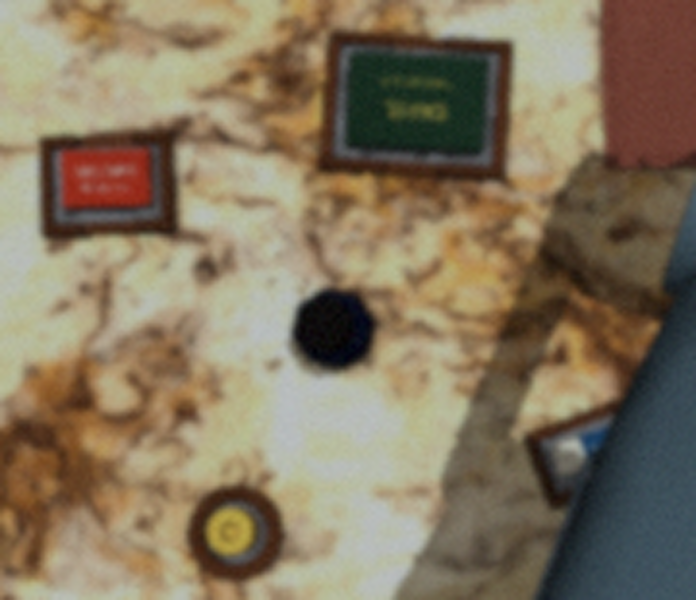

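All four tops read flat at the expected heights, and the crop shows the tin, matchbox and sharpener inside their wells; the arm half-covers the eraser, which was seen seated earlier. The bottle hasn't moved. The book's measured centre differs, but only because the arm hides one edge. Handing in.

```bash
python3 -c "
from bench import ctrl
print(ctrl.hand_in())"
```

```text
the job is handed in; nothing more can be done
None
```

I put all four things back in their own wells and handed the job in at about 31 s of the 112 s; the hand-in gave no verdict, but by my last images they sit flat and the ink bottle and book had not moved.

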